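Index the loaded tube-rack shuttle to its reader

ROBOT

A 6-joint arm with a two-finger parallel gripper is mounted at the origin on the work surface. World frame = base frame: x ahead of the robot, y to its left, z up, the work surface at z = 0. Lengths are in m, angles in degrees, forces in N, time in s.
With the tool pointing down it reaches from about 0.3 to 0.75 m from the base axis. Payload 8.5 kg.
Tool frame: the origin (TCP) lies midway between the tips of the shut fingers; the grasp point (between the pads) lies 19 mm behind it; z points along the fingers, y is the line along which they close (so a half turn about z gives the same grasp; the last joint's range is limited). The gripper opens to 85 mm and grips with 20 to 120 N. Pads are 22 mm wide; open, the fingers measure 114 mm over their backs; the gripper's body (76 mm by 85 mm) begins 54 mm behind the grasp point. The pads swing forward as they close: fully open they stand 13 mm farther back than shut.
Start: joints at [-83.325, 21.807, 74.336, -0, 83.858, -12.336], TCP at [0.179, -0.52, 0.231] pointing down, gripper open.
Joint ranges: [-178.18, 178.18], [-50.72, 133.34], [12.68, 142.11], [-81.47, 261.47], [9.98, 163.14], [-165.26, 165.26]. Speed limits (degrees/s): [136.94, 136.94, 180, 180, 180, 180].

INTERFACE

Orientations are given as a 3x3 rotation matrix whose columns are the frame's x, y, z axes.
In Python, from rig import monitor, optics, close_job, models gives the robot as it stands.
- The arm moves only by the tool step_arm, never from a script. Its arguments are lists of equal length, an entry for each row: "fingers": the closure, from -1 (fully open) to 1 (shut); "travel": the shift along the tool's x, y, z scaled (see below), a list of three; "twist": the turn about the tool's z scaled (see below). In form: {"fingers": [fingers, ...], "travel": [[tx, ty, tz], ...], "twist": [twist, ...]}. A call has 1 to 10 rows; each row shifts and turns the commanded pose from where the row before left it, along the tool's axes as they then stand; what a row does not reach is not made up. The controller multiplies each number of a shift by 100 mm and each number of a turn by pi rad. A row lasts 1/8 s, in which the tool goes at most 62.5 mm and 10.7 degrees, less where a joint would pass 70% of its speed; a pose out of reach is approached as far as the arm can. A call with a number of a shift or a turn outside -1 to 1 is refused whole. A call with a gripper value outside its range is refused whole. The fingers move at their own pace and stop on an object; "force" is the grip in N (left out, the last holds). Time passes only in rows, so rows that do not move let the fingers close. It gives the time, the measured TCP pose, the force, the opening and the grip force at its end, in the units of the state.
- monitor.observe(): the state, without advancing time (a new reading comes with each control period).
- optics.get_image(name): name is "scene" or "top" or "wrist"; returns (picture, depth): 400x640x3 uint8, blue, green, red; 400x640 float32, m along the optical axis (not along the pixel's ray), 0 where there is no reading.
- optics.get_calibration(name): a dict with "vertical_fov" (degrees; the focal length in pixels is half the picture's height over the tangent of half this angle, whatever the lens; pixels are square), "cx", "cy" (the principal point, pixels), "world_from_camera" (4x4, takes a point from camera to world coordinates). Camera axes: x right, y up, looking along -z (the intrinsics and any distortion apply to the point x, -y, -z); pixel columns grow to the right and rows downward; lengths in m; the calibration is good to about 2 mm. The wrist camera is an equidistant fisheye: a pixel r from the principal point sees the ray r / f radians off the axis. A picture is of the moment at which its call begins: read the wrist's pose just before it. get_calibration takes no time and is no camera call; for the wrist camera it gives the pose at the moment of the call.
- close_job(): hands the job in; it is judged then, once.
Trained networks look in the newest picture that a camera, given by its name, has taken for a name from the list of things; names that differ only in an ending like _2 or _b are one class to them, and where a whole thing is asked for, a point or a joint stands for the part that bears it (a point fixed in the world has none). Each returns a list of dicts, best first, with "confidence" (0 to 1); they miss things now and then, are a little off and sometimes report something else, mostly with a low value. They report only what shows in the picture. A call takes as long as a camera call.
- models.trace(camera, query): "mask" (400x640 bool, what is visible of it) and "point" ([column, row] in pixels, amid what is visible of it).
- models.landmark_of(camera, query): "point" ([column, row] in pixels: a listed point, or the origin of a listed thing).
The state is a dict: "time_s": time; "q": joint angles; "qvel": joint speeds; "joint_efforts": joint torques, N m; "position": TCP position; "tool_rot": TCP orientation; "ft_force": force on the tool from outside, world axes, zero at the start; "wrist_torque": the same for the moment, N m; "grip_width": finger opening in m; "gripper_force": force on a finger pad.
Only numpy, scipy, OpenCV 4.12 (cv2) and the standard library are available. Lean on these libraries where they do the work, as an engineer would, in place of code of your own. Each camera call takes 0.05 s, during which the arm holds its last target. There are 200 camera calls.

TASK

Two rack shuttles stand on the bench; one rack holds blood tubes, the other is empty. On the shuttle with the tubes, pull the T-handled locking plunger up and twist it counter-clockwise so that it stays out by itself, slide the carriage by its post handle all the way to the far stop at the reader, then twist the plunger back so that it drops fully home and locks the carriage there. Leave the empty shuttle locked as it is.

Things in the scene. Friction and masses are not known exactly. Their poses are not given: they have to be found in the camera images.
- loaded_base: aluminium base, 350 x 160 x 10 mm, of the shuttle whose rack holds eight tubes; origin under its centre, x towards the white reader at its far end, y left. Plunger axis at x 0, y +45 mm, on a grey bracket from the left edge. Steel collar round the plunger: 32 x 32 mm, top at z 70 mm. Carriage sliding along x on the base; rack at y -59 to -9 mm, tubes up to z 103 mm. The base is fixed.
- loaded_knob (a point): T-handle of that shuttle's plunger: a black bar 50 long, 14 wide, 24 mm high on an upright 9 mm shaft. Point: centre of the bar, z 100 mm when locked (bar at 88 to 112 mm), moving with it. x runs along the bar, z up. Locked, the bar lies along the shuttle's x.
- loaded_lift (a joint): pull of that plunger, m: 0 home (pin 10 mm deep in a carriage notch), 0.028 upper stop. A spring pushes it down with 6 to 8 N. Its cross pin leaves the collar's slot at 0.016: pull to about 0.022, then twist. Twisted and let go it rests on the collar at 0.016. At 0.010 the pin stands on the carriage between notches, not locked.
- loaded_turn (a joint): twist of that plunger, rad, counter-clockwise from above, stops at 0 and 1.2. Home, it has about 0.2 of play; it turns freely only when pulled above 0.016; past about 0.6 it is held out safely. Turned back to within 0.15 of 0, the spring drives it home when let go, if a notch is below. Little friction; stays where left.
- loaded_handle (a point): post handle of that carriage, at its robot-side end: an upright black grip 24 mm in diameter, 42 mm high, on a 12 mm post. Point: centre of the grip, z 106 mm (grip at 85 to 127 mm). x is the direction of sliding to the reader, y left. At carriage 0 it is at x -140, y -30 mm on the base. The rack begins 60 mm ahead of it.
- loaded_carriage (a joint): travel of that carriage, m: 0 near stop, 0.110 far stop at the reader. Slides along the base's x with 2.5 N of friction and stays where left. Its two notches, 18 mm wide for the 10 mm pin, come under the plunger at 0 and 0.110; a pin that is down holds it to within 4 mm.
- spare_lift (a joint): pull of the plunger of the other shuttle, identical but with an empty rack, m: 0 home; leave at 0.
- spare_carriage (a joint): travel of the other shuttle's carriage, m: locked near 0 to 0.004; leave it there.

How it is judged (in metres and radians):
On the way, in this order (a step that is already met when the one before it is completed fails the run):
1. the plunger of the shuttle with the tubes is pulled and twisted out (value of joint loaded_lift above 0.013 m and value of joint loaded_turn above 0.6 rad), for 0.2 s.
2. its carriage stands at the far stop while the plunger is still held out (value of joint loaded_carriage above 0.102 m and value of joint loaded_lift above 0.013 m), for 0.2 s.
At the end, for the whole second after the job is handed in: the carriage with the tubes is at rest within 8 mm of its far stop, its plunger twisted back (within 0.3 rad) and home (within 5 mm); the empty shuttle's plunger is home (within 4 mm) and its carriage still at the near end (within 12 mm) (value of joint loaded_carriage above 0.102 m and value of joint loaded_lift below 0.005 m and value of joint loaded_turn below 0.3 rad and velocity of joint loaded_carriage between -0.01 and 0.01 m/s and value of joint spare_lift below 0.004 m and value of joint spare_carriage below 0.012 m); the robot touches nothing.
It fails at once if the plunger of the empty shuttle is pulled out (value of joint spare_lift above 0.008 m).
It also fails if it takes over 67 s, if anything falls off the work surface, if the arm or the gripper's body presses on something with over 40 N, if the wrist force passes 120 N, or if a joint passes its speed limit or range.

## Working session

There is one attempt and no reset: what is moved stays moved. The work goes in short steps, Python scripts to look and compute and a tool call to move; the robot and the scene stay as the last step left them, time stands still between calls to the robot, and variables do not carry over. Pictures are saved under pics/ and viewed, at most 10 in all, crops included, and the job is handed in when it is done.

Besides the shell and the picture viewer there is one more tool, called after "Request:" as a command line: name --pt "numbers of a row" for each row, then --argument value for the rest. step_arm: Moves the arm, as the interface text tells. Its arguments: {"type":"object","properties":{"fingers":{"type":"array","items":{"type":"number"}},"travel":{"type":"array","items":{"type":"array","items":{"type":"number"}}},"twist":{"type":"array","items":{"type":"number"}},"force":{"type":"number"}},"required":["fingers","travel","twist"]}

```bash
mkdir -p pics; cat > h.py <<'E'
import numpy as np, cv2
from rig import monitor, optics, close_job, models
def cal(n):
    c=optics.get_calibration(n); c['f']=200/np.tan(np.radians(c['vertical_fov'])/2); return c
def ray(n,p,c=None):
    c=c or cal(n); d=np.array([p[0]-c['cx'],p[1]-c['cy']])/c['f']
    if n=='wrist':
        r=np.hypot(*d); v=np.array([d[0]/r*np.sin(r),-d[1]/r*np.sin(r),-np.cos(r)]) if r>0 else np.array([0,0,-1.])
    else: v=np.array([d[0],-d[1],-1.])
    T=np.array(c['world_from_camera']); return T[:3,3],T[:3,:3]@v
def atz(n,p,z,c=None):
    o,v=ray(n,p,c); return o+v*(z-o[2])/v[2]
def dep(n,p,D,c=None):
    c=c or cal(n); o,v=ray(n,p,c); zc=-(np.array(c['world_from_camera'])[:3,:3].T@v)[2]
    u,w=int(round(p[0])),int(round(p[1])); d=D[w-1:w+2,u-1:u+2]; d=np.median(d[d>0]) if (d>0).any() else np.nan
    return o+v*d/zc
def tri(a,b):
    (o1,v1),(o2,v2)=a,b; v1=v1/np.linalg.norm(v1); v2=v2/np.linalg.norm(v2)
    s=np.linalg.lstsq(np.c_[v1,-v2],o2-o1,rcond=None)[0]; p,q=o1+v1*s[0],o2+v2*s[1]
    return (p+q)/2,np.linalg.norm(p-q)
E
python3 - <<'E'
from h import *
np.set_printoptions(precision=4,suppress=True)
print(monitor.observe())
for n in ['scene','top']:
    im,D=optics.get_image(n); cv2.imwrite(f'pics/{n}0.png',im); np.save(f'{n}0.npy',D)
    c=cal(n); print(n,c)
    for q in ['loaded_base','loaded_knob','loaded_handle']:
        for r in models.landmark_of(n,q)[:3]:
            p=r['point']; print(q,p,r['confidence'],dep(n,p,D,c))
E
```

```text
{'time_s': 0.0, 'q': array([-83.3231,  21.8395,  74.3861,   0.0004,  83.8569, -12.3363]), 'qvel': array([-0.0766,  0.0426,  0.0336, -0.0766,  0.0543,  0.0222]), 'joint_efforts': array([ -0.0004, -44.847 , -23.1279,  -0.0002,   0.0048,   0.    ]), 'position': array([ 0.1791, -0.5197,  0.2307]), 'tool_rot': array([[ 0.9454,  0.3258, -0.0002],
       [ 0.3258, -0.9454,  0.0014],
       [ 0.0003, -0.0014, -1.    ]]), 'ft_force': array([0.3508, 0.6956, 0.447 ]), 'wrist_torque': array([-0.0286, -0.0118,  0.0269]), 'gripper_force': 0.0, 'grip_width': 0.0852180017398045}
scene {'vertical_fov': 53.088848535759254, 'cx': 315.7176537638495, 'cy': 199.7075128616529, 'world_from_camera': array([[-0.3867, -0.5485,  0.7414,  1.0266],
       [ 0.9222, -0.2312,  0.31  ,  0.1825],
       [ 0.0014,  0.8036,  0.5952,  0.4756],
       [ 0.    ,  0.    ,  0.    ,  1.    ]]), 'f': np.float64(400.36026689313815)}
loaded_base [415.7, 290.1] 0.91 [0.61   0.1664 0.0227]
loaded_knob [460.7, 248.5] 0.76 [0.5984 0.2099 0.1115]
loaded_handle [414.7, 183.3] 0.75 [0.4712 0.1234 0.1125]
top {'vertical_fov': 47.53044630302173, 'cx': 310.7243452057378, 'cy': 203.9188952169543, 'world_from_camera': array([[-0.0057,  0.9853, -0.1707,  0.4144],
       [-0.9993, -0.0117, -0.0343, -0.0152],
       [-0.0358,  0.1704,  0.9847,  0.8731],
       [ 0.    ,  0.    ,  0.    ,  1.    ]]), 'f': np.float64(454.2071703986081)}
loaded_base [236.8, 188.9] 0.61 [0.5843 0.1483 0.0633]
loaded_knob [200.4, 180.4] 0.68 [0.5897 0.2021 0.1127]
loaded_handle [244.9, 258.6] 0.8 [0.4538 0.1192 0.1285]
```

View pics/scene0.png

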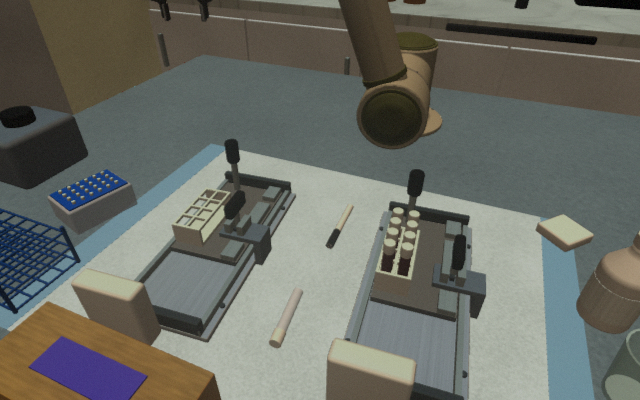

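View pics/top0.png

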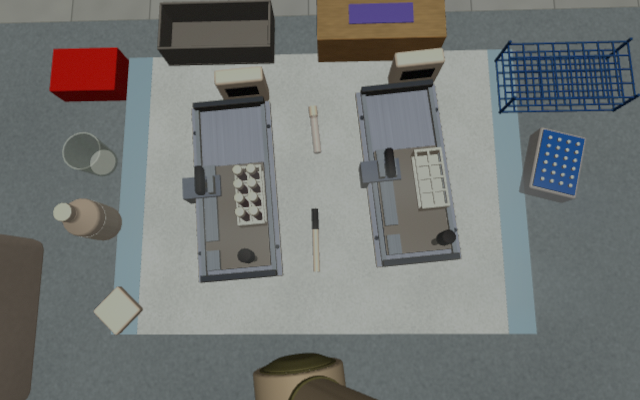

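```bash
python3 - <<'E'
from h import *
np.set_printoptions(precision=4,suppress=True)
R={}
ct,cs=cal('top'),cal('scene'); Dt,Ds=np.load('top0.npy'),np.load('scene0.npy')
for q in ['loaded_base','loaded_knob','loaded_handle']:
    L={}
    for n in ['scene','top']:
        L[n]=models.landmark_of(n,q)[0]['point']
    print(q,L,tri(ray('scene',L['scene'],cs),ray('top',L['top'],ct)))
# knob / handle / base masks in top via depth points
def cloud(n,m,D,c):
    v,u=np.nonzero(m&(D>0)); T=np.array(c['world_from_camera']); d=D[v,u]
    P=np.c_[(u-c['cx'])/c['f']*d,-(v-c['cy'])/c['f']*d,-d]
    return P@T[:3,:3].T+T[:3,3]
for n,D,c in [('top',Dt,ct),('scene',Ds,cs)]:
  for q in ['loaded_knob','loaded_handle','loaded_base']:
    for r in models.trace(n,q)[:1]:
        P=cloud(n,r['mask'],D,c)
        zt=np.percentile(P[:,2],97)
        if q=='loaded_base': S=P[P[:,2]<.02]
        else: S=P[P[:,2]>zt-.006]
        (cx,cy),(w,h),a=cv2.minAreaRect((S[:,:2]*1000).astype(np.float32))
        print(n,q,r['confidence'],r['point'],len(P),'ztop',zt,'rect',cx,cy,w,h,a,'mean',S.mean(0))
E
```

```text
loaded_base {'scene': [415.7, 290.1], 'top': [236.8, 188.9]} (array([0.5957, 0.1629, 0.0061]), np.float64(0.006079110047646136))
loaded_knob {'scene': [460.7, 248.5], 'top': [200.4, 180.4]} (array([0.5914, 0.2075, 0.1045]), np.float64(0.005918247762290202))
loaded_handle {'scene': [414.7, 183.3], 'top': [244.9, 258.6]} (array([0.4554, 0.1228, 0.1024]), np.float64(0.0022638911437463443))
top loaded_knob 0.53 [200.5, 175.9] 273 ztop 0.11565084514980088 rect 593.3973999023438 206.14620971679688 48.09223175048828 11.921680450439453 3.6554508209228516 mean [0.5929 0.2058 0.113 ]
top loaded_handle 0.65 [237.6, 220.4] 6118 ztop 0.10867273295270719 rect 534.89404296875 123.01063537597656 171.59104919433594 39.08015060424805 4.99280309677124 mean [0.5423 0.1244 0.1106]
top loaded_base 0.72 [235.3, 184.6] 16459 ztop 0.10587454242420533 rect 629.7177734375 170.20944213867188 415.8959045410156 170.22061157226562 4.629101753234863 mean [0.6552 0.1599 0.0119]
scene loaded_knob 0.97 [459.3, 254.1] 418 ztop 0.11295022954786124 rect 594.4329833984375 207.78399658203125 47.53742218017578 12.3463773727417 5.952383995056152 mean [0.5969 0.2077 0.1112]
scene loaded_handle 0.89 [415.5, 261.8] 7046 ztop 0.10903831685218769 rect 532.76904296875 124.07646942138672 172.35084533691406 37.647891998291016 4.463865756988525 mean [0.5166 0.1251 0.1119]
scene loaded_base 0.8 [411.3, 308.7] 23672 ztop 0.10340609507951122 rect 519.33642578125 165.52516174316406 566.4883422851562 184.1912384033203 3.138538360595703 mean [0.6597 0.1767 0.0103]
```

The tubes are on the shuttle at image left in the top view, with its knob at top (200,180) and handle at (245,257). In the scene view it is the right-hand one, with its knob at (460,250). Both views agree on knob ≈(0.592, 0.207, 0.10), handle ≈(0.455, 0.123, 0.102) and yaw ≈4.5°. Next I'll move above the knob and measure with the wrist camera.

Request:
step_arm --fingers '[0,0,0,0,0,0,0,0,0,0]' --pt "0.45 -0.395 0" --pt "0.45 -0.395 0" --pt "0.45 -0.395 0" --pt "0.45 -0.395 0" --pt "0.45 -0.395 0" --pt "0.45 -0.395 0" --pt "0.45 -0.395 0" --pt "0.45 -0.395 0" --pt "0.45 -0.395 0" --pt "0.45 -0.395 0" --twist '[0,0,0,0,0,0,0,0,0,0]' --force 60

```text
time_s: 2.25
position: [0.4767, 0.002, 0.2316]
tool_rot: [[0.945, 0.326, 0.001], [0.326, -0.945, -0.0], [0.001, 0.0, -1.0]]
ft_force: [0.5, -0.5, 0.1]
grip_width: 0.0428
gripper_force: 0.0
```

Request:
step_arm --fingers '[0,0,0,0,0,0]' --pt "0.45 -0.395 0" --pt "0.45 -0.395 0" --pt "0.45 -0.395 0" --pt "0 0 0" --pt "0 0 0" --pt "0 0 0" --twist '[0,0,0,0.04,0.04,0]'

```text
time_s: 3.0
position: [0.565, 0.1562, 0.2312]
tool_rot: [[0.997, 0.082, -0.0], [0.082, -0.997, 0.0], [-0.0, -0.0, -1.0]]
ft_force: [0.5, 0.1, 0.4]
grip_width: 0.0427
gripper_force: 0.0
```

```bash
cat > w.py <<'E'
from h import *
import sys
np.set_printoptions(precision=4,suppress=True)
def look(tag,qs=('loaded_base','loaded_knob','loaded_handle')):
    s=monitor.observe(); c=cal('wrist'); im,D=optics.get_image('wrist'); cv2.imwrite(f'pics/{tag}.png',im); np.save(tag+'.npy',D)
    R=s['tool_rot']; print(s['time_s'],'tcp',s['position'],'yaw',np.degrees(np.arctan2(R[1,0],R[0,0])),'w',s['grip_width'],'cam',np.array(c['world_from_camera'])[:3,3],s['q'])
    out={}
    for q in qs:
        for r in models.landmark_of('wrist',q)[:2]:
            p=r['point']; o,v=ray('wrist',p,c); out.setdefault(q,(o,v))
            zz={'loaded_base':0.01,'loaded_knob':.1,'loaded_handle':.106}.get(q,.1)
            print(q,p,r['confidence'],'depth',dep('wrist',p,D,c),'atz',o+v*(zz-o[2])/v[2])
    import pickle; pickle.dump((s,c,out),open(tag+'.pkl','wb')); return out
if __name__=='__main__': look(sys.argv[1])
E
python3 w.py w1
```

```text
3.0 tcp [0.565  0.1562 0.2312] yaw 4.685560830242336 w 0.04266342662517953 cam [0.6338 0.1622 0.3731] [ 3.8887 25.4916 68.3337  0.0016 86.1832 89.203 ]
loaded_base [312.7, 142.5] 0.9 depth [0.6012 0.1657 0.0216] atz [0.6001 0.1659 0.01  ]
loaded_knob [263.7, 158.3] 0.77 depth [0.5929 0.2059 0.1113] atz [0.5911 0.2078 0.1   ]
loaded_handle [342.5, 297.3] 0.96 depth [0.4693 0.1256 0.1249] atz [0.4568 0.1228 0.106 ]
```

Request:
step_arm --fingers '[0,0]' --pt "0.31 -0.49 0" --pt "0 0 0.3" --twist '[0,0]'

```text
time_s: 3.45
position: [0.5937, 0.2098, 0.2025]
tool_rot: [[0.996, 0.084, 0.005], [0.084, -0.996, 0.001], [0.006, -0.001, -1.0]]
ft_force: [0.0, -0.6, -1.1]
grip_width: 0.0425
gripper_force: 0.0
```

```bash
python3 w.py w2; python3 - <<'E'
from h import *; import pickle
np.set_printoptions(precision=4,suppress=True)
_,_,a=pickle.load(open('w1.pkl','rb')); s,c,b=pickle.load(open('w2.pkl','rb'))
for q in a:
    if q in b: print(q,tri(a[q],b[q]))
D=np.load('w2.npy')
t=models.trace('wrist','loaded_knob')
for r in t[:1]:
    v,u=np.nonzero(r['mask']); print(r['confidence'],len(v))
    P=np.array([dep('wrist',(x,y),D,c) for x,y in zip(u,v)]); P=P[np.isfinite(P[:,2])]
    S=P[(P[:,2]>.106)&(P[:,2]<.118)]; print(len(S),S.mean(0),cv2.minAreaRect((S[:,:2]*1000).astype(np.float32)))
E
```

```text
3.45 tcp [0.5937 0.2098 0.2025] yaw 4.8180382168335045 w 0.042507261211990666 cam [0.6617 0.2158 0.3448] [ 8.6969 30.9002 63.7241  0.0323 85.0549 93.8761]
loaded_base [357.4, 177.5] 0.83 depth [0.6004 0.1688 0.0214] atz [0.5983 0.1672 0.01  ]
loaded_knob [319.3, 198.8] 0.65 depth [0.5981 0.2098 0.1116] atz [0.5949 0.2095 0.1   ]
loaded_base (array([0.599 , 0.1665, 0.009 ]), np.float64(0.0022200133547577183))
loaded_knob (array([0.5898, 0.2097, 0.0848]), np.float64(0.0022755373904993735))
0.62 1074
1019 [0.5946 0.2086 0.1105] ((593.8413696289062, 208.61993408203125), (46.8824577331543, 13.885271072387695), 5.367123126983643)
```

View pics/w2.png

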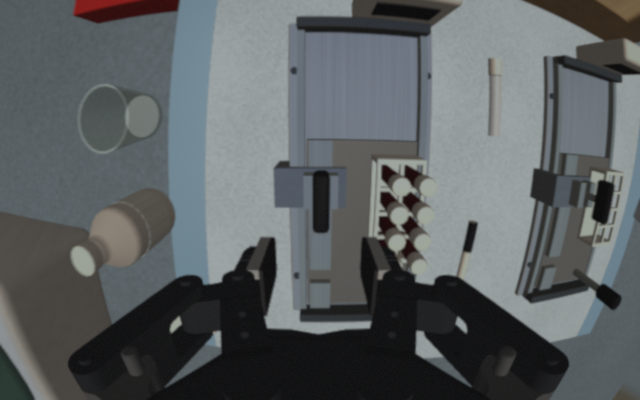

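The wrist view shows the bar at (320,200), midway between the fingers, and the rack clear to the right at (400,215). Measured bar: centre (0.594, 0.2086), top 0.112, yaw 5.4°. That fits the given sizes, so I'll descend and grip.

Request:
step_arm --fingers '[0,0,0,0,1,1,1,1,1]' --pt "0 0.01 0.45" --pt "0 0 0.45" --pt "0 0 0.28" --pt "0 0 0" --pt "0 0 0" --pt "0 0 0" --pt "0 0 0" --pt "0 0 0" --pt "0 0 0" --twist '[-0.003,0,0,0,0,0,0,0,0]' --force 50

```text
time_s: 4.82
position: [0.593, 0.2073, 0.0857]
tool_rot: [[0.996, 0.09, 0.004], [0.09, -0.996, 0.002], [0.004, -0.001, -1.0]]
ft_force: [-0.9, 3.3, 6.3]
grip_width: 0.0132
gripper_force: 51.5
```

Request:
step_arm --fingers '[1,1,1,1]' --pt "0 0 -0.08" --pt "0 0 -0.08" --pt "0 0 -0.07" --pt "0 0 0" --twist '[0,0,0,0]'

```text
time_s: 5.32
position: [0.5925, 0.2072, 0.107]
tool_rot: [[0.996, 0.09, 0.002], [0.09, -0.996, 0.002], [0.002, -0.001, -1.0]]
ft_force: [3.4, 5.1, -7.9]
grip_width: 0.0132
gripper_force: 49.5
```

Request:
step_arm --fingers '[1,1,1,1,1,1,1,1]' --pt "0 0 0" --pt "0 0 0" --pt "0 0 0" --pt "0 0 0" --pt "0 0 0" --pt "0 0 0" --pt "0 0 0" --pt "0 0 0" --twist '[-0.05,-0.05,-0.05,-0.05,-0.05,-0.05,-0.03,0]'

```text
time_s: 6.32
position: [0.5923, 0.2079, 0.1064]
tool_rot: [[0.428, 0.904, 0.001], [0.904, -0.428, 0.003], [0.003, -0.0, -1.0]]
ft_force: [2.8, 7.7, -7.8]
grip_width: 0.0128
gripper_force: 49.5
```

Request:
step_arm --fingers '[1,1,0,0,0,0,0,0,0]' --pt "0 0 0.04" --pt "0 0 0" --pt "0 0 0" --pt "0 0 0" --pt "0 0 0" --pt "0 0 -0.3" --pt "0 0 -0.4" --pt "0 0 -0.4" --pt "0 0 0" --twist '[0,0,0,0,0,0,0,0,0]'

```text
time_s: 7.45
position: [0.5931, 0.2064, 0.216]
tool_rot: [[0.43, 0.903, 0.007], [0.903, -0.43, 0.001], [0.004, 0.006, -1.0]]
ft_force: [0.2, 0.4, -1.1]
grip_width: 0.0431
gripper_force: 0.0
```

```bash
cat > k.py <<'E'
from w import *; import pickle
def knob(tag):
    b=look(tag); s,c,_=pickle.load(open(tag+'.pkl','rb')); D=np.load(tag+'.npy')
    for r in models.trace('wrist','loaded_knob')[:1]:
        v,u=np.nonzero(r['mask']); P=np.array([dep('wrist',(x,y),D,c) for x,y in zip(u,v)]); P=P[np.isfinite(P[:,2])]
        zt=np.percentile(P[:,2],90); S=P[(P[:,2]>zt-.006)&(P[:,2]<zt+.006)]
        print('knob',r['confidence'],'ztop',zt,np.median(S[:,2]),cv2.minAreaRect((S[:,:2]*1000).astype(np.float32)))
knob(sys.argv[1])
E
python3 k.py w3
```

```text
7.45 tcp [0.5931 0.2064 0.216 ] yaw 64.54545275196486 w 0.04307709422551319 cam [0.6223 0.2683 0.3581] [ 8.4125 30.1894 62.7562 -0.0092 86.661  33.8681]
loaded_base [331.9, 202.0] 0.77 depth [0.5965 0.1736 0.0215] atz [0.5956 0.1704 0.01  ]
loaded_knob [313.9, 199.5] 0.91 depth [0.5928 0.211  0.1266] atz [0.5894 0.2045 0.1   ]
knob 0.91 ztop 0.12732392896426198 0.12672393154581682 ((592.7020874023438, 209.1334991455078), (48.8790283203125, 14.400871276855469), 64.78116607666016)
```

View pics/w3.png

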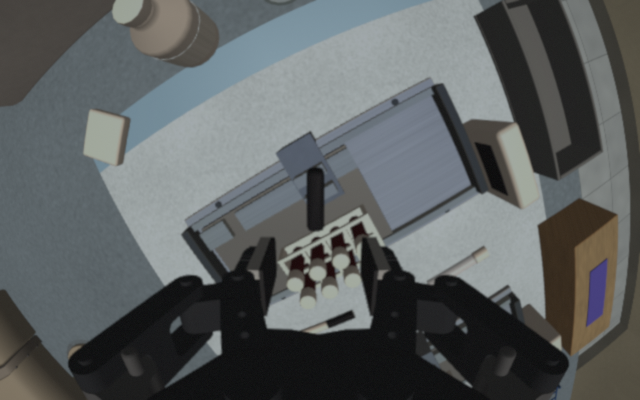

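The bar is now at (315,198), standing at 60° with its top at 0.127, so it is held out on the collar. Next is the handle.

Request:
step_arm --fingers '[0,0,0,0,0,0]' --pt "-0.447 -0.286 0" --pt "-0.447 -0.286 0" --pt "-0.447 -0.286 0" --pt "0 0 0" --pt "0 0 0" --pt "0 0 0" --twist '[0,0,0,-0.055,-0.055,-0.058]'

```text
time_s: 8.45
position: [0.4566, 0.1221, 0.2117]
tool_rot: [[-0.089, 0.996, -0.001], [0.996, 0.089, -0.0], [0.0, -0.001, -1.0]]
ft_force: [-0.7, -0.6, -0.3]
grip_width: 0.0423
gripper_force: 0.0
```

```bash
python3 - <<'E'
from w import *; import pickle
look('w4')
s,c,b=pickle.load(open('w4.pkl','rb')); _,_,a=pickle.load(open('w1.pkl','rb'))
if 'loaded_handle' in b: print(tri(a['loaded_handle'],b['loaded_handle']))
D=np.load('w4.npy')
P=np.array([dep('wrist',(x,y),D,c) for x in range(220,400,2) for y in range(120,320,2)])
S=P[(P[:,2]>.118)&(P[:,2]<.14)&(np.hypot(P[:,0]-.458,P[:,1]-.1225)<.025)]
print(len(S),S.mean(0),cv2.minEnclosingCircle((S[:,:2]*1000).astype(np.float32)))
E
```

```text
8.45 tcp [0.4566 0.1221 0.2117] yaw 95.11725067237548 w 0.0422965492109692 cam [0.4516 0.1904 0.3536] [ 0.5731 15.0683 87.978  -0.0039 77.033  -4.5432]
loaded_base [436.8, 152.2] 0.66 depth [0.5884 0.1643 0.0206] atz [0.5927 0.1634 0.01  ]
loaded_knob [487.5, 117.5] 0.64 depth [0.5861 0.2068 0.1268] atz [0.602  0.2087 0.1   ]
loaded_handle [322.3, 201.2] 0.62 depth [0.4602 0.1254 0.126 ] atz [0.461  0.1197 0.106 ]
(array([0.4609, 0.1227, 0.1128]), np.float64(0.002120018873314802))
185 [0.4596 0.1237 0.1255] ((459.4613037109375, 123.16752624511719), 11.835941314697266)
```

View pics/w4.png

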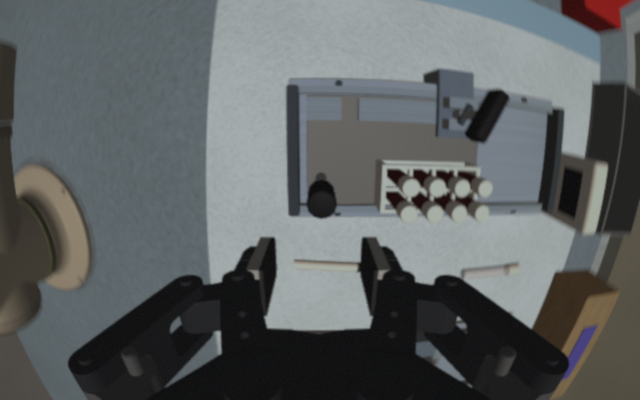

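The handle's top is at (322,200) in the picture, between the fingers. Measured centre (0.4595, 0.123), top 0.126. I'll descend, grip and slide.

Request:
step_arm --fingers '[0,0,0,0,1,1,1,1]' --pt "0.01 0.03 0.45" --pt "0 0 0.45" --pt "0 0 0.31" --pt "0 0 0" --pt "0 0 0" --pt "0 0 0" --pt "0 0 0" --pt "0 0 0" --twist '[0,0,0,0,0,0,0,0]' --force 50

```text
time_s: 9.65
position: [0.4604, 0.1235, 0.0925]
tool_rot: [[-0.083, 0.997, 0.002], [0.997, 0.083, 0.0], [-0.0, 0.002, -1.0]]
ft_force: [-1.4, -0.5, 7.3]
grip_width: 0.0229
gripper_force: 49.9
```

Request:
step_arm --fingers '[1,1,1,1,1,1,1,1,1]' --pt "0 0.1 0" --pt "0 0.15 0" --pt "0 0.15 0" --pt "0 0.15 0" --pt "0 0.15 0" --pt "0 0.15 0" --pt "0 0.1 0" --pt "0 0.1 0" --pt "0 0 0" --twist '[0,0,0,0,0,0,0,0,0]'

```text
time_s: 10.78
position: [0.5659, 0.132, 0.0926]
tool_rot: [[-0.083, 0.997, 0.004], [0.997, 0.083, -0.0], [-0.0, 0.004, -1.0]]
ft_force: [3.5, -1.2, 5.6]
grip_width: 0.0227
gripper_force: 50.0
```

Request:
step_arm --fingers '[1,1,1,1]' --pt "0 0.03 0" --pt "0 0.03 0" --pt "0 0 0" --pt "0 0 0" --twist '[0,0,0,0]'

```text
time_s: 11.28
position: [0.568, 0.1322, 0.0926]
tool_rot: [[-0.084, 0.996, -0.004], [0.996, 0.084, -0.001], [-0.001, -0.005, -1.0]]
ft_force: [-14.7, -5.2, 14.2]
grip_width: 0.0227
gripper_force: 51.1
```

The −14.7 N reading shows the carriage is on the far stop. I'll unload, release and go back over the plunger.

Request:
step_arm --fingers '[1,0,0,0,0,0,0,0]' --pt "0 -0.02 0" --pt "0 0 0" --pt "0 0 0" --pt "0 0 0" --pt "0 0 -0.35" --pt "0 0 -0.45" --pt "0 0 -0.45" --pt "0 0 0" --twist '[0,0,0,0,0,0,0,0]'

```text
time_s: 12.28
position: [0.5697, 0.1327, 0.2197]
tool_rot: [[-0.084, 0.996, 0.007], [0.996, 0.084, 0.0], [-0.0, 0.007, -1.0]]
ft_force: [0.6, -0.5, 0.4]
grip_width: 0.0431
gripper_force: 0.0
```

Request:
step_arm --fingers '[0,0,0,0,0,0]' --pt "0.37 0.155 0" --pt "0.37 0.155 0" --pt "0 0 0" --pt "0 0 0" --pt "0 0 0" --pt "0 0 0" --twist '[0,0,0.055,0.055,0.058,0]'

```text
time_s: 13.02
position: [0.5929, 0.2088, 0.2151]
tool_rot: [[0.428, 0.904, -0.002], [0.904, -0.428, -0.0], [-0.001, -0.002, -1.0]]
ft_force: [0.3, -0.4, 0.0]
grip_width: 0.0426
gripper_force: 0.0
```

```bash
python3 k.py w5
```

```text
13.025 tcp [0.5929 0.2088 0.2151] yaw 64.64450616374326 w 0.042579870756520505 cam [0.6233 0.2709 0.3569] [ 8.6309 30.5187 62.3159  0.0011 87.2802 33.9864]
loaded_base [334.2, 203.5] 0.78 depth [0.5963 0.1731 0.0207] atz [0.5954 0.17   0.01  ]
loaded_knob [316.0, 202.5] 0.77 depth [0.5925 0.2109 0.1274] atz [0.5888 0.2037 0.1   ]
loaded_handle [331.9, 283.3] 0.92 depth [0.5734 0.1392 0.1263] atz [0.569  0.1276 0.106 ]
knob 0.97 ztop 0.12733428154894666 0.12672925283830233 ((592.7377319335938, 209.2303924560547), (49.17399978637695, 13.721107482910156), 64.98251342773438)
```

View pics/w5.png

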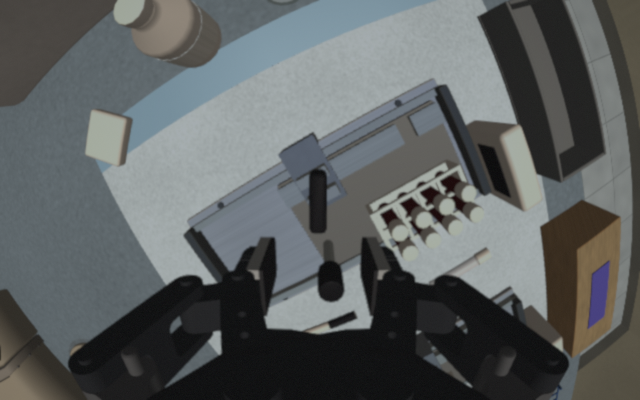

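The wrist view shows the rack up against the reader, the plunger bar still out and turned at (317,200), and the handle at (331,283) clear of the fingers. Now I'll grip the bar, lift it 6 mm and twist it back.

Request:
step_arm --fingers '[0,0,0,0,1,1,1,1]' --pt "0 0 0.45" --pt "0 0 0.45" --pt "0 0 0.22" --pt "0 0 0" --pt "0 0 0" --pt "0 0 0" --pt "0 0 0" --pt "0 0 0" --twist '[0,0,0,0,0,0,0,0]'

```text
time_s: 14.28
position: [0.593, 0.2093, 0.106]
tool_rot: [[0.429, 0.903, 0.001], [0.903, -0.429, 0.001], [0.001, 0.001, -1.0]]
ft_force: [-4.8, 2.2, 6.7]
grip_width: 0.0129
gripper_force: 51.2
```

Request:
step_arm --fingers '[1,1,1,1,1,1,1,1,1,1]' --pt "0 0 -0.06" --pt "0 0 0" --pt "0 0 0" --pt "0 0 0" --pt "0 0 0" --pt "0 0 0" --pt "0 0 0" --pt "0 0 0" --pt "0 0 0" --pt "0 0 0" --twist '[0,0,0.05,0.05,0.05,0.05,0.05,0.05,0.031,0]'

```text
time_s: 15.52
position: [0.5934, 0.2081, 0.1098]
tool_rot: [[0.996, 0.087, -0.0], [0.087, -0.996, -0.001], [-0.0, 0.001, -1.0]]
ft_force: [1.4, -3.5, -8.6]
grip_width: 0.0127
gripper_force: 49.3
```

Request:
step_arm --fingers '[1,1,1,0,0,0,0,0,0]' --pt "0 0 0.06" --pt "0 0 0.08" --pt "0 0 0" --pt "0 0 0" --pt "0 0 0" --pt "0 0 0" --pt "0 0 -0.4" --pt "0 0 -0.45" --pt "0 0 -0.45" --twist '[0,0,0,0,0,0,0,0,0]'

```text
time_s: 16.65
position: [0.593, 0.2091, 0.2281]
tool_rot: [[0.996, 0.087, 0.0], [0.087, -0.996, 0.0], [0.0, -0.0, -1.0]]
ft_force: [0.2, -0.2, 0.7]
grip_width: 0.0425
gripper_force: 0.0
```

```bash
python3 k.py w6
```

```text
16.65 tcp [0.593  0.2091 0.2281] yaw 4.987526158275175 w 0.04247135677346766 cam [0.6617 0.2154 0.37  ] [ 8.6421 30.0225 61.0557  0.021  88.8971 93.6542]
loaded_base [355.0, 170.0] 0.64 depth [0.6023 0.1679 0.0212] atz [0.6004 0.1664 0.01  ]
loaded_knob [316.1, 192.5] 0.92 depth [0.595  0.2115 0.1111] atz [0.5921 0.2113 0.1   ]
loaded_handle [399.5, 228.4] 0.86 depth [0.5734 0.1373 0.1261] atz [0.5661 0.1309 0.106 ]
knob 0.6 ztop 0.11150815117606802 0.11088221574329837 ((593.7598876953125, 208.79217529296875), (48.16905212402344, 13.941449165344238), 5.450736045837402)
```

View pics/w6.png

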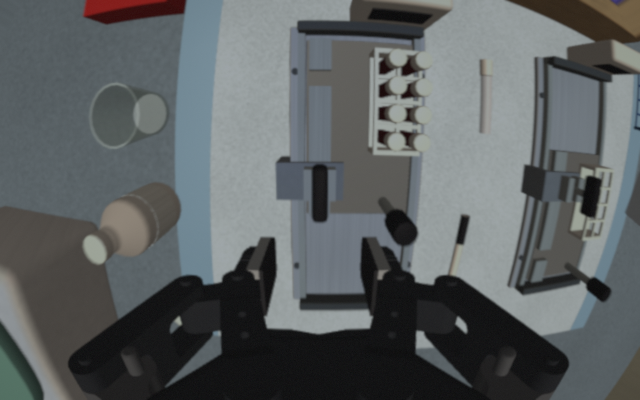

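The bar's top is back at 0.111 and its yaw at 5.4°, both as at the start. The rack stands at the reader (400,100), and the spare shuttle at right is untouched.

```bash
python3 -c "
from rig import close_job
print(close_job())"
```

```text
the job is handed in; nothing more can be done
None
```

I moved the tube carriage to the far stop at the reader and its plunger dropped back home to lock it. The spare shuttle was left locked as it was, and the job was handed in at about 17 s on the robot's clock; no verdict was returned.

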